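# Set the ring holder and hold its sprung jaw arm open

### The arm

A 6-joint arm with a two-finger parallel gripper is mounted at the origin on the work surface. World frame = base frame: x ahead of the robot, y to its left, z up, the work surface at z = 0. Lengths are in mm, angles in rad, forces in N, time in s.
With the tool pointing down it reaches from about 300 to 850 mm from the base axis. Payload 5.4 kg.
Tool frame: the origin (TCP) lies midway between the tips of the shut fingers; the grasp point (between the pads) lies bot.grip_depth behind it (bot.grip_depth is the distance from the TCP to the grasp point, in mm); z points along the fingers, y is the line along which they close (so a half turn about z gives the same grasp; the last joint's range is limited). The gripper opens to 85 mm and grips with 20 to 120 N. Pads are 22 mm wide; open, the fingers measure 114 mm over their backs; the gripper's body (76 mm by 85 mm) begins 54 mm behind the grasp point. The pads swing forward as they close: fully open they stand 13 mm farther back than shut.
Start: joints at [1.076, 0.158, 1.597, -0, 1.386, -0.21], TCP at [161.565, 551.818, 231.299] pointing down, gripper open.
Joint ranges: [-2.91, 2.91], [-0.94, 2.29], [0.18, 2.7], [-1.29, 4.43], [0.17, 2.64], [-3, 3]. Speed limits (rad/s): [2.57, 2.57, 3.14, 3.14, 3.14, 3.14].

### API

Orientations are given as a unit quaternion [w, x, y, z].
In Python, from cell import bot, cams gives the robot as it stands.
- The arm moves only by the shell command python3 -m creep 'ROWS'. ROWS is JSON, a list of rows, each a list of 3 entries, a list of its own where there are three numbers: the shift along the world's x, y, z in mm, then the turn about the world's z in degrees, then the closure, from -1 (fully open) to 1 (shut), so that 0 is half open. A call has 1 to 10 rows; each row is the pose to reach, as a shift and turn from the pose commanded when the call began; what a row does not reach only later rows make up. A row lasts 1/10 s, in which the tool goes at most 50 mm and 8.59 degrees, less where a joint would pass 70% of its speed; a pose out of reach is approached as far as the arm can. A call with a gripper value outside its range is refused whole. The fingers move at their own pace and stop on an object; the grip force is fixed at half the most. Time passes only in rows, so rows that repeat a pose let the fingers close. It gives the time, the measured TCP pose, the force, the opening and the grip force at its end, in the units of the state.
- bot.get_state(): the state, without advancing time (a new reading comes with each control period).
- cams.capture(name): name is "scene" or "top" or "wrist"; returns a dict with "color" (420x560x3 uint8, blue, green, red), "mtx" (3x3 intrinsics, pixels), "R" (3x3) and "t" (3): a world point X has camera coordinates R X + t. Camera axes: x right, y down, z forward; pixel columns grow to the right and rows downward; lengths in mm; the calibration is good to about 2 mm. A picture is of the moment at which its call begins. There is no depth.
- bot.sign_off(): hands the job in; it is judged then, once.
The state is a dict: "clock": time; "q": joint angles; "qvel": joint speeds; "joint_torque": joint torques, N m; "ee_pos": TCP position; "tool_rot": TCP orientation; "wrist_force": force on the tool from outside, world axes, zero at the start; "wrist_torque": the same for the moment, N m; "finger_gap": finger opening in mm; "grip_force": force on a finger pad.
Only numpy, scipy, OpenCV 4.12 (cv2) and the standard library are available. Lean on these libraries where they do the work, as an engineer would, in place of code of your own. Each camera call takes 0.05 s, during which the arm holds its last target. There are 200 camera calls.

### The job

Get the spring ring holder on the goldsmith's bench ready for the next ring: turn its knob until the tip of the sliding pointer lines up with the tip of the index tab beside it (leave the index itself alone). Then take the sprung jaw arm at the upright post on its end, swing it forward (anticlockwise seen from above) right up against its stop pin, and finish while holding it there, without letting go; the pointer must stay on the index. Leave the other things on the bench where they are.

Things in the scene. Friction and masses are not known exactly. Their poses are not given: they have to be found in the camera images.
- holder: Spring ring holder: dark steel base plate 200 (x) x 300 (y) x 12 mm, screwed to the bench; place and yaw vary. Origin on the bench surface, z up; plate spans x -100..100, y -165..135 mm, its -x side faces the robot. Knob on a grey box at x -60, y 80; two rails along x (pointer, index) at y 57..125, x -32..92, up to z 34 mm; arm pivot at x 30, y -40; a wooden jaw 42 mm high beside the closed arm.
- knob_grip (a point): On the knob's vertical axis at gripping height, 77 mm above the bench. Black knob: 44 mm disc, top at 54 mm, with an upright bar grip 42 mm long, 14 mm thick, up to 84 mm. The point turns with the knob: x runs along the bar, so pinch it across y. At knob value 0 its axes are parallel to the holder's.
- knob (a joint): Knob angle in rad, growing clockwise seen from above, 0..4.2; stays where left (friction about 0.04 N m). Each rad clockwise drives the pointer 18 mm towards the holder's +x. The pointer always starts 14 mm or more on the -x side of the index.
- pointer_tip (a point): Tip of the sliding pointer: a 3 mm wide dark needle that sticks out from a small steel carriage (18 x 22 mm) towards the holder's +y, 34 mm above the bench. The carriage rides along the holder's x, driven only by the knob. Axes parallel to the holder's.
- index_tip (a point): Tip of the index tab: a 3 mm wide dark needle on a small steel slider (12 x 16 mm), pointing to the holder's -y, facing the pointer tip across a 1 mm gap, 32 mm above the bench. Stiff on its rail, not to be moved; its place along x varies. Axes parallel to the holder's. Aligned: pointer_tip and index_tip at the same x in the holder's frame.
- stop_pin (a point): Top centre of the fixed steel stop pin, 12 mm diameter, 45 mm above the bench, at about x 47, y -89 mm of the holder.
- jaw_pivot (a point): Point on the vertical hinge axis of the jaw arm, 36 mm above the bench, fixed to the holder at x 30, y -40 mm; axes parallel to the holder's.
- jaw_swing (a joint): Swing of the jaw arm in rad: 0 closed (its spring always returns it), 1.1 against the stop pin (hard end); grows anticlockwise from above. The flat aluminium arm (16 mm wide, z 29..43 mm) points from the pivot at 3.665 + joint value rad (210 degrees + value) from the holder's x axis. The spring pushes back with 2.4 N at 0 to 6.8 N at 1.1, felt at the post.
- jaw_arm: The sprung jaw arm: flat aluminium bar with a round steel post standing at its end. Origin on the hinge axis, 29 mm above the bench; x points outwards along the arm, z up. The post is 14 mm in diameter, its axis 100 mm from the hinge, top 88 mm above the bench; closed it stands at about x -57, y -90 mm in the holder's frame, at the stop at about x 35, y -140.
- post_grip (a point): Point on the post's axis at gripping height, 68 mm above the bench (20 mm under its top). Axes as jaw_arm.
- ring: Bystander: brass ring 22 mm across, 5 mm high, lying on the holder's base plate. Origin: centre of its underside.
- cup: Bystander: white porcelain cup, 80 mm across, 55 mm high, left of the holder. Origin: centre of its underside.
- dapping_block: Bystander: dark brown cube with round hollows, 50 x 50 x 45 mm, behind the holder. Origin: centre of its underside.
- jar: Bystander: round brown pot, 72 mm across, 70 mm high, behind the holder. Origin: centre of its underside.
- wood_block: Bystander: wooden block 80 x 60 x 30 mm, left behind the holder. Origin: centre of its underside.
- hammer: Bystander: hammer 240 mm long lying right of the holder, handle towards the robot.
- graver: Bystander: hand graver with wooden handle, 140 mm long, lying between the holder and the robot.
- flux_bottle: Bystander: small bottle, 48 mm across, 85 mm high, right behind the holder. Origin: centre of its underside.

How it is judged:
By the outcome, as a careful person would: the job done as asked, in the order asked, and still so for the second after the job is handed in, while the arm keeps its last pose, push and grip.
It also fails if it takes over 72 s, if anything falls off the work surface, if the arm or the gripper's body presses on something with over 40 N, if the wrist force passes 120 N, or if a joint passes its speed limit or range.

## Working session

There is one attempt and no reset: what is moved stays moved. The work goes in short steps, Python scripts to look and compute and a shell command to move; the robot and the scene stay as the last step left them, time stands still between calls to the robot, and variables do not carry over. Pictures are saved under pics/ and viewed, at most 10 in all, crops included, and the job is handed in when it is done.

```bash
mkdir -p pics; ls; python3 - <<'E'
from cell import bot,cams
import cv2,numpy as np
print(bot.get_state(),bot.grip_depth)
for n in("scene","top"):
    c=cams.capture(n);cv2.imwrite(f"pics/{n}0.png",c["color"]);print(n,c["mtx"].tolist(),c["R"].tolist(),c["t"].tolist())
E
```

```text
pics
{'clock': 0.0, 'q': array([ 1.07592629e+00,  1.59045291e-01,  1.59824439e+00, -5.86445316e-06,
        1.38621928e+00, -2.10084371e-01]), 'qvel': array([ 0.00150785, -0.00084125,  0.0002202 ,  0.0002625 ,  0.00010537,
       -0.00042901]), 'joint_torque': array([ 1.37427987e-04, -3.96012068e+01, -3.31427228e+01, -1.89198258e-04,
        8.49033619e-03,  1.68646682e-05]), 'ee_pos': array([161.26426534, 551.28694873, 230.31293615]), 'tool_rot': array([-3.28072193e-04,  1.41911535e-01,  9.89878881e-01, -9.00240292e-04]), 'wrist_force': array([-1.09016046,  1.01464374,  0.23016665]), 'wrist_torque': array([-0.02678067, -0.03989749, -0.00888346]), 'grip_force': 0.0, 'finger_gap': 85.0385013997249} 18.700000000000003
scene [[410.63573781621477, 0.0, 280.72489444782167], [0.0, 410.63573781621477, 208.66415020262582], [0.0, 0.0, 1.0]] [[-0.4784821322178308, 0.8780723707984024, -0.006615193780325152], [0.6302156121106453, 0.3381537448495305, -0.6989136764266696], [-0.6114598362936708, -0.3385867045303341, -0.7151754414932082]] [243.91298637670045, -337.9586834276733, 1273.1125627062302]
top [[539.9109652637893, 0.0, 279.2845362238033], [0.0, 539.9109652637893, 209.6021868025641], [0.0, 0.0, 1.0]] [[-0.026453197689242054, -0.9994528465607003, 0.01985537291836427], [-0.9891100250123617, 0.02329242197587349, -0.1453231622919863], [0.1447811684994255, -0.02348341074484878, -0.9891849891035193]] [40.69377791682937, 611.8444287907466, 1159.0808906143313]
```

View pics/top0.png

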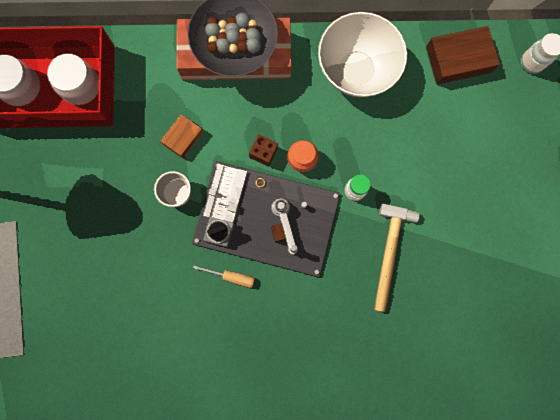

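View pics/scene0.png

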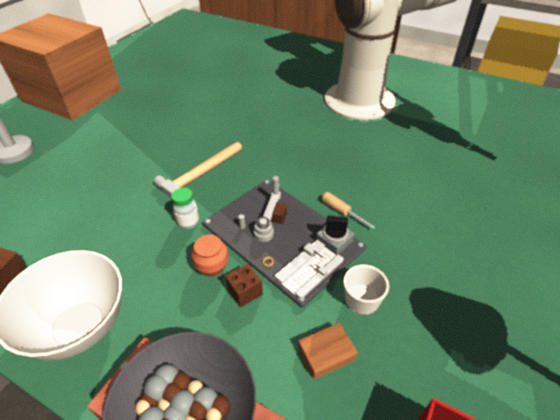

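The top view shows the plate with corners near (218,162), (341,195), (318,275) and (194,243). The knob is near (218,231), the post near (293,250) and the hinge near (281,206). The cup is at (173,190). I'll fit the holder pose to the corners.

```bash
cat > h.py <<'E'
from cell import bot,cams
import cv2,numpy as np
from scipy.spatial.transform import Rotation as Ro
def ray(c,px,z):
    d=c["R"].T@np.linalg.inv(c["mtx"])@np.array([px[0],px[1],1.]);o=-c["R"].T@c["t"]
    return (o+d*(z-o[2])/d[2])
def proj(c,X):
    p=c["mtx"]@(c["R"]@np.asarray(X,float)+c["t"]);return p[:2]/p[2]
def fit(L,W):
    L=np.array(L,float);W=np.array(W,float);l=L-L.mean(0);w=W-W.mean(0)
    a=np.arctan2((l[:,0]*w[:,1]-l[:,1]*w[:,0]).sum(),(l*w).sum())
    R=np.array([[np.cos(a),-np.sin(a)],[np.sin(a),np.cos(a)]]);t=W.mean(0)-R@L.mean(0)
    return a,t,(W-(L@R.T+t))
def tool():
    s=bot.get_state();R=Ro.from_quat(np.roll(s["tool_rot"],-1)).as_matrix()
    return s,np.degrees(np.arctan2(R[1,1],R[0,1])),R
E
python3 - <<'E'
from h import *
c=cams.capture("top")
L=[(100,135),(100,-165),(-100,-165),(-100,135)]
W=[ray(c,p,12)[:2] for p in[(218,162),(341,195),(318,275),(194,243)]]
a,t,r=fit(L,W);print(np.degrees(a),t,r.round(1).tolist())
R=np.array([[np.cos(a),-np.sin(a)],[np.sin(a),np.cos(a)]])
for n,p,z in[("knob",(-60,80),77),("post",(-57,-90),68),("poststop",(35,-140),68),("pin",(47,-89),45),("piv",(30,-40),36)]:
    w=R@p+t;print(n,w.round(1),proj(c,[*w,z]).round(0))
s,y,Rt=tool();print("tool y axis deg",y)
w=cams.capture("wrist");cv2.imwrite("pics/w0.png",w["color"])
print("campos",(-w["R"].T@w["t"]).round(),s["ee_pos"],w["R"].round(2).tolist(),w["mtx"][0,0])
E
```

```text
-16.615861050327027 [602.33973704  65.84070768] [[-4.7, -3.1], [-2.9, 2.4], [7.2, 5.0], [0.5, -4.3]]
knob [567.7 159.7] [218. 230.]
post [522.   -4.1] [294. 249.]
poststop [595.8 -78.3] [327. 215.]
pin [621.9 -32.9] [305. 205.]
piv [619.6  18.9] [282. 207.]
tool y axis deg 73.68510973295561
campos [ 96. 571. 373.] [161.33165704 551.41123897 230.53855509] [[0.28, 0.96, -0.0], [0.92, -0.27, 0.27], [0.26, -0.08, -0.96]] 293.2225421762511
```

```bash
python3 -m creep '[[[40,-38,0],0,-1],[[75,-72,0],0,-1],[[110,-106,0],0,-1],[[145,-140,0],0,-1],[[180,-174,0],0,-1],[[215,-208,0],0,-1],[[250,-242,0],0,-1],[[285,-276,0],0,-1],[[320,-310,0],0,-1],[[350,-340,0],0,-1]]'
python3 -m creep '[[[20,-20,-20],0,-1],[[35,-40,-50],0,-1],[[40,-50,-70],0,-1],[[40,-50,-70],0,-1],[[40,-50,-70],0,-1]]'
python3 - <<'E'
from h import *
s,y,Rt=tool();print(s["ee_pos"],y,s["clock"])
w=cams.capture("wrist");cv2.imwrite("pics/w1.png",w["color"])
for n,p in[("knobtop",(567.7,159.7,84))]:print(proj(w,p))
E
```

```text
clock: 1.2
ee_pos: [513.0, 209.8, 231.2]
tool_rot: [0.0, 0.142, 0.99, -0.0]
wrist_force: [0.6, 0.3, 0.9]
finger_gap: 85.5
grip_force: 0.0
clock: 1.7
ee_pos: [551.3, 162.1, 161.5]
tool_rot: [-0.0, 0.142, 0.99, 0.0]
wrist_force: [-0.0, 0.5, 0.7]
finger_gap: 85.4
grip_force: 0.0
[551.30115359 162.08480809 161.46600861] 73.66559710554804 1.7
[280.51801413 235.11021464]
```

View pics/w1.png

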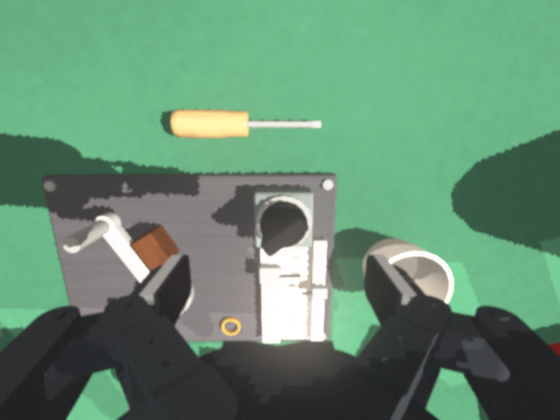

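The wrist view shows the knob near (284,225), with pointer and index on the white rails at columns 262–326, rows 240–340. I'll enlarge that area.

```bash
python3 - <<'E'
import cv2,numpy as np
i=cv2.imread("pics/w1.png")[185:350,230:345]
i=cv2.resize(i,None,fx=3.6,fy=3.6,interpolation=cv2.INTER_CUBIC)
j=np.clip(255*(i/255.)**0.45,0,255).astype(np.uint8)
cv2.imwrite("pics/w1c.png",np.hstack([i[:,:395],j[:,:395]]))
E
```

```text
(no output)
```

View pics/w1c.png

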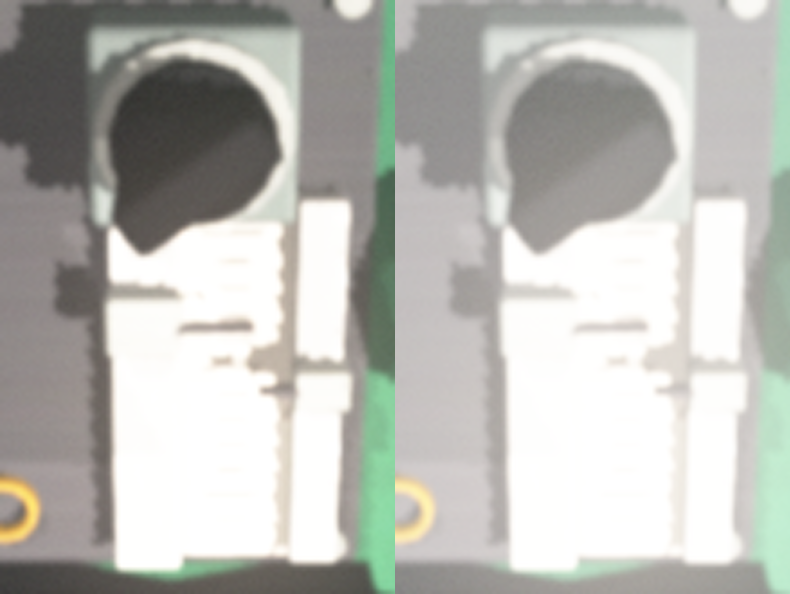

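The pointer tip is at crop (252,327), the index tip at (262,389), and the bar is turned about 60° clockwise (x and y read in holder axes). I'll turn these into metric values.

```bash
cat > m.py <<'E'
from h import *
c=cams.capture("wrist")
f=lambda x,y:(230+(x+.5)/3.6-.5,185+(y+.5)/3.6-.5)
pt=ray(c,f(252,327),34);ix=ray(c,f(262,389),32)
k=ray(c,f(195,141),54)
e1=ray(c,f(131,221),84);e2=ray(c,f(268,132),84)
A=ray(c,(336,174),12);B=ray(c,(44,175),12)
print("pt",pt,"ix",ix,"knob disc",k,"bar",e1,e2,np.hypot(*(e1-e2)[:2]),(e1+e2)/2)
d=A-B;print("edge len",np.hypot(*d[:2]),"yaw",np.degrees(np.arctan2(d[1],d[0]))-90, A,B)
for p1,p2 in[((117,185),(255,105)),((145,253),(200,221))]:
    u=ray(c,f(*p2),84)-ray(c,f(*p1),84);print("bar dir deg",np.degrees(np.arctan2(u[1],u[0])))
for yaw in(-16.6,-16,-15.3):
    a=np.radians(yaw);u=np.array([np.cos(a),np.sin(a)]);dd=(ix-pt)[:2]@u;v=np.array([-u[1],u[0]])
    print(yaw,"dx",dd,"dy",(ix-pt)[:2]@v,"deg",np.degrees(dd/18))
    # holder origin from knob
    print("origin",k[:2]+60*u-80*v, "pt local x",(pt-k)[:2]@u-60,"y",(pt-k)[:2]@v+80)
E
python3 m.py
```

```text
pt [635.71657385 161.80127533  34.        ] ix [657.17301405 159.2118558   32.        ] knob disc [570.44109359 163.02029148  54.        ] bar [574.64809752 146.08216762  84.        ] [562.83712547 181.24856635  84.        ] 37.09682817485605 [568.7426115  163.66536699  84.        ]
edge len 293.8125259501701 yaw -16.074607118085737 [548.42057844 224.88373222  12.        ] [467.06717514 -57.44130064  12.        ]
bar dir deg 105.27929382575316
bar dir deg 105.97051965010247
-16.6 dx 21.301958049982613 dy 3.648356183155317 deg 67.8062384238185
origin [605.08537867  69.21318348] pt local x 2.903225026048311 y 97.48023468876964
-16 dx 21.338994848436073 dy 3.4250866355182144 deg 67.92413021482182
origin [606.06580688  69.58111446] pt local x 3.0828252462709074 y 96.82056724372225
-15.3 dx 21.37924659829184 dy 3.1641325022529467 deg 68.0522555139747
origin [607.2046947   70.02331501] pt local x 3.2836142376690134 y 96.04862899035402
```

```bash
python3 -m creep '[[[5,0,0],-8,-0.2],[[10,0,0],-16,-0.2],[[15,0,-10],-24,-0.2],[[18,0,-20],-32,-0.2],[[18,0,-30],-40,-0.2],[[18,0,-40],-48,-0.2],[[18,0,-45],-56,-0.2],[[18,0.5,-50],-58,-0.2],[[18,0.5,-50],-58,-0.2],[[18,0.5,-50],-58,-0.2]]'
python3 - <<'E'
from h import *
s,y,Rt=tool();print(s["ee_pos"],y,s["q"].round(2))
w=cams.capture("wrist");cv2.imwrite("pics/w2.png",w["color"])
E
```

```text
clock: 2.8
ee_pos: [570.1, 163.0, 112.6]
tool_rot: [0.001, 0.603, 0.798, 0.001]
wrist_force: [0.1, -0.1, -0.0]
finger_gap: 51.4
grip_force: 0.0
[570.08122632 163.01609693 112.62069372] 15.798906068033178 [ 0.07  0.32  1.65  0.    1.17 -0.2 ]
```

View pics/w2.png

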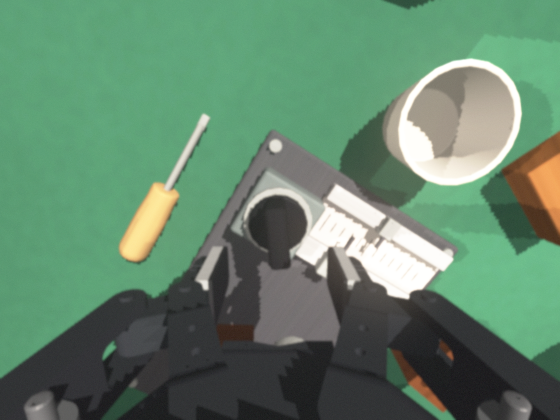

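The bar (column 279) stands centred between the fingers and aligned with them, so I can descend and grip.

```bash
python3 -m creep '[[[-0.5,0,-25],0,-0.2],[[-0.5,0,-45],0,-0.2],[[-0.5,0,-52],0,-0.2],[[-0.5,0,-52],0,0.2],[[-0.5,0,-52],0,0.9],[[-0.5,0,-52],0,0.9],[[-0.5,0,-52],0,0.9],[[-0.5,0,-52],0,0.9]]'
python3 - <<'E'
from h import *
s,y,Rt=tool();print(s["ee_pos"],y,s["wrist_force"],s["wrist_torque"])
E
```

```text
clock: 3.65
ee_pos: [570.3, 162.5, 61.0]
tool_rot: [0.001, 0.604, 0.797, 0.001]
wrist_force: [-0.3, 0.8, 5.8]
finger_gap: 12.8
grip_force: 61.4
[570.34938605 162.51714834  60.96120441] 15.687078665535697 [-0.29238682  0.76195496  5.82162699] [0.07694072 0.07399099 0.02196231]
```

```bash
python3 -m creep '[[[-0.5,0,0],-8,0.9],[[-0.5,0,0],-16,0.9],[[-0.5,0,0],-24,0.9],[[-0.5,0,0],-32,0.9],[[-0.5,0,0],-40,0.9],[[-0.5,0,0],-48,0.9],[[-0.5,0,0],-56,0.9],[[-0.5,0,0],-64,0.9],[[-0.5,0,0],-64,0.9],[[-0.5,0,0],-64,0.9]]'
python3 - <<'E'
from h import *
s,y,Rt=tool();print(s["ee_pos"],y,s["wrist_force"],s["wrist_torque"])
c=cams.capture("wrist");cv2.imwrite("pics/w3.png",c["color"])
t=cams.capture("scene");cv2.imwrite("pics/s3.png",t["color"]);
p=proj(c,(657.2,159.2,32));q=proj(t,(657.2,159.2,32));print(p,q)
def crop(i,p,h,f):
    x,y=[int(round(v)) for v in p];x=max(h,min(559-h,x));y=max(h,min(419-h,y))
    print(x-h,y-h);return cv2.resize(i[y-h:y+h,x-h:x+h],None,fx=f,fy=f,interpolation=cv2.INTER_CUBIC)
cv2.imwrite("pics/c3.png",np.hstack([crop(c["color"],p,48,4),crop(t["color"],q,24,8)]))
E
```

```text
clock: 4.65
ee_pos: [570.7, 162.4, 61.0]
tool_rot: [0.001, 0.934, 0.357, 0.002]
wrist_force: [4.2, 0.4, 5.6]
finger_gap: 12.7
grip_force: 61.5
[570.65781226 162.40077317  60.97517413] -48.1296097246479 [4.24293032 0.38312206 5.59280745] [ 0.00649963 -0.53668727 -0.03808278]
[381.56683963 137.43299881] [316.40516046 264.32432683]
334 89
292 240
```

View pics/c3.png

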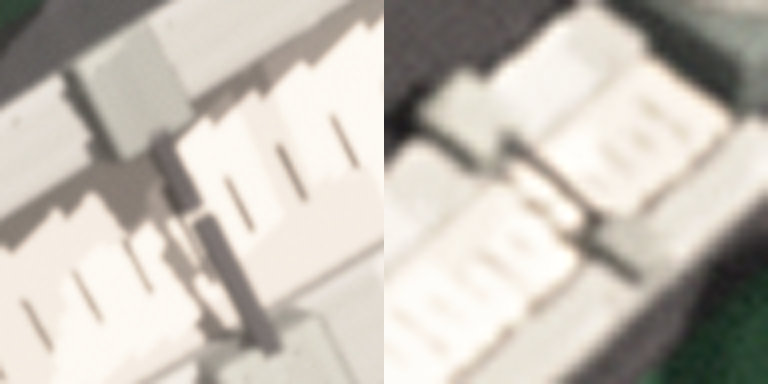

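The wrist crop shows the index needle tip at about (190,209) and the pointer tip at about (206,218), nearly aligned. I'll compute the offset with the proper heights.

```bash
cat > m2.py <<'E'
from h import *
import sys
c=cams.capture("wrist")
f=lambda x,y,ox=334,oy=89:(ox+(x+.5)/4-.5,oy+(y+.5)/4-.5)
# needle axes: base and tip centres
P=[ray(c,f(*p),34)[:2] for p in((206,218),(262,347))];I=[ray(c,f(*p),32)[:2] for p in((190,209),(161,137))]
v=(P[0]-P[1]);v/=np.hypot(*v);w=(I[1]-I[0]);w/=np.hypot(*w)
print("dirs",np.degrees(np.arctan2(v[1],v[0]))-90,np.degrees(np.arctan2(w[1],w[0]))-90)
for yaw in(-17,-16.3,-15.5):
    a=np.radians(yaw);u=np.array([np.cos(a),np.sin(a)]);n=np.array([-u[1],u[0]])
    print(yaw,"idx-ptr x",[round((i-p)@u,2) for i in I for p in P],"y gap",(I[0]-P[0])@n)
print(P,I)
cp=-c["R"].T@c["t"];print("cam",cp)
wd=[ray(c,f(*p),34)[:2] for p in((196,222),(215,215))];print("width",np.hypot(*(wd[0]-wd[1])))
E
python3 m2.py
```

```text
dirs -19.60274198344628 -21.17099297918672
-17 idx-ptr x [np.float64(-0.85), np.float64(0.1), np.float64(-0.04), np.float64(0.91)] y gap 1.8635849840063943
-16.3 idx-ptr x [np.float64(-0.83), np.float64(0.38), np.float64(0.12), np.float64(1.32)] y gap 1.8738409640287432
-15.5 idx-ptr x [np.float64(-0.8), np.float64(0.7), np.float64(0.3), np.float64(1.8)] y gap 1.8852195182050342
[array([655.99358017, 155.95174485]), array([648.96029881, 136.20298686])] [array([655.72475019, 157.98266988]), array([659.73624312, 168.34046635])]
cam [621.29785874 207.88004159 203.9258067 ]
width 2.779214735469702
```

```bash
cat > m3.py <<'E'
from h import *
from scipy.ndimage import map_coordinates
def prof(c,o,yaw,ptr,idx,bgr=True):
    """dark needle edges in holder-like axes centred at o; ptr/idx: y offsets lists (mm)"""
    g=cv2.cvtColor(c["color"],cv2.COLOR_BGR2GRAY).astype(float)
    a=np.radians(yaw);u=np.array([np.cos(a),np.sin(a)]);n=np.array([-u[1],u[0]])
    xs=np.arange(-6,6,.05);out={}
    for nm,z,ys in(("ptr",34,ptr),("idx",32,idx)):
        r=[]
        for y in ys:
            W=[np.r_[np.array(o)+x*u+y*n,z] for x in xs];p=np.array([proj(c,w) for w in W])
            v=map_coordinates(g,[p[:,1],p[:,0]],order=1)
            k=np.argmin(np.where(abs(xs)<4,v,999));m=(v[k]+200)/2 if v.max()>200 else (v[k]+v.max())/2
            l=k
            while l>0 and v[l]<m:l-=1
            h=k
            while h<len(v)-1 and v[h]<m:h+=1
            r.append((round(y,1),round(v[k]),round(xs[l],2),round(xs[h],2),round((xs[l]+xs[h])/2,2)))
        out[nm]=r;print(nm,*r,sep="\n  ")
    return out
if __name__=="__main__":
    c=cams.capture("wrist")
    prof(c,(656,157),-16.3,np.arange(-14,2,1),np.arange(-1,12,1))
E
python3 m3.py
```

```text
ptr
  (np.int64(-14), 116, np.float64(-1.75), np.float64(1.25), np.float64(-0.25))
  (np.int64(-13), 118, np.float64(-1.7), np.float64(1.3), np.float64(-0.2))
  (np.int64(-12), 117, np.float64(-1.7), np.float64(1.3), np.float64(-0.2))
  (np.int64(-11), 115, np.float64(-1.75), np.float64(1.25), np.float64(-0.25))
  (np.int64(-10), 115, np.float64(-1.95), np.float64(1.25), np.float64(-0.35))
  (np.int64(-9), 116, np.float64(-2.65), np.float64(1.25), np.float64(-0.7))
  (np.int64(-8), 116, np.float64(-2.85), np.float64(1.2), np.float64(-0.83))
  (np.int64(-7), 113, np.float64(-3.1), np.float64(1.2), np.float64(-0.95))
  (np.int64(-6), 113, np.float64(-2.6), np.float64(1.15), np.float64(-0.73))
  (np.int64(-5), 114, np.float64(-2.05), np.float64(1.15), np.float64(-0.45))
  (np.int64(-4), 117, np.float64(-2.0), np.float64(1.2), np.float64(-0.4))
  (np.int64(-3), 118, np.float64(-1.95), np.float64(1.25), np.float64(-0.35))
  (np.int64(-2), 117, np.float64(-1.95), np.float64(1.2), np.float64(-0.38))
  (np.int64(-1), 137, np.float64(-1.9), np.float64(0.9), np.float64(-0.5))
  (np.int64(0), 1
[... 416 characters left out ...]
4(1.05), np.float64(-1.13))
  (np.int64(3), 85, np.float64(-3.4), np.float64(1.1), np.float64(-1.15))
  (np.int64(4), 85, np.float64(-3.45), np.float64(1.1), np.float64(-1.18))
  (np.int64(5), 86, np.float64(-3.45), np.float64(1.1), np.float64(-1.18))
  (np.int64(6), 98, np.float64(-3.7), np.float64(1.05), np.float64(-1.33))
  (np.int64(7), 97, np.float64(-6.0), np.float64(1.1), np.float64(-2.45))
  (np.int64(8), 94, np.float64(-6.0), np.float64(1.1), np.float64(-2.45))
  (np.int64(9), 95, np.float64(-6.0), np.float64(1.15), np.float64(-2.43))
  (np.int64(10), 96, np.float64(-6.0), np.float64(1.55), np.float64(-2.23))
  (np.int64(11), 103, np.float64(-6.0), np.float64(3.0), np.float64(-1.5))
```

```bash
python3 - <<'E'
from m3 import *
s=cams.capture("scene")
prof(s,(656,157),-16.3,np.arange(-12,1,2.),np.arange(1,10,2.))
for n,p in(("scene",s),):print(-p["R"].T@p["t"])
E
```

```text
ptr
  (np.float64(-12.0), 153, np.float64(0.25), np.float64(3.4), np.float64(1.82))
  (np.float64(-10.0), 165, np.float64(0.3), np.float64(3.3), np.float64(1.8))
  (np.float64(-8.0), 154, np.float64(0.75), np.float64(2.85), np.float64(1.8))
  (np.float64(-6.0), 173, np.float64(0.6), np.float64(3.2), np.float64(1.9))
  (np.float64(-4.0), 171, np.float64(0.7), np.float64(3.35), np.float64(2.02))
  (np.float64(-2.0), 152, np.float64(1.4), np.float64(3.5), np.float64(2.45))
  (np.float64(0.0), 170, np.float64(1.4), np.float64(4.1), np.float64(2.75))
idx
  (np.float64(1.0), 176, np.float64(0.4), np.float64(2.7), np.float64(1.55))
  (np.float64(3.0), 165, np.float64(1.05), np.float64(2.95), np.float64(2.0))
  (np.float64(5.0), 159, np.float64(0.85), np.float64(3.65), np.float64(2.25))
  (np.float64(7.0), 129, np.float64(0.85), np.float64(5.55), np.float64(3.2))
  (np.float64(9.0), 108, np.float64(1.2), np.float64(5.95), np.float64(3.57))
[1108.15204352  331.16772729  675.90842486]
```

Pointer and index edges agree within about 0.1–0.2 mm in two views. I'll release the knob, rise, and look again.

```bash
python3 -m creep '[[[0,0,0],0,0.4],[[0,0,0],0,0],[[0,0,0],0,-0.2],[[0,0,0],0,-0.2],[[0,0,25],0,-0.2],[[0,0,60],0,-0.2],[[0,0,100],0,-0.2],[[0,0,100],0,-0.2],[[0,0,100],0,-0.2]]'
python3 - <<'E'
from m3 import *
c=cams.capture("wrist");print(-c["R"].T@c["t"])
prof(c,(656,157),-16.3,np.arange(-12,1,2.),np.arange(1,8,1.))
s,y,Rt=tool();print(s["ee_pos"],y,s["q"])
E
```

```text
clock: 5.8
ee_pos: [569.1, 162.4, 160.3]
tool_rot: [0.0, 0.934, 0.356, 0.001]
wrist_force: [0.5, 0.5, -0.9]
finger_gap: 51.4
grip_force: 0.0
[620.29559834 207.73427962 303.03946006]
ptr
  (np.float64(-12.0), 153, np.float64(-0.65), np.float64(1.1), np.float64(0.22))
  (np.float64(-10.0), 151, np.float64(-0.85), np.float64(1.0), np.float64(0.07))
  (np.float64(-8.0), 147, np.float64(-1.6), np.float64(0.85), np.float64(-0.38))
  (np.float64(-6.0), 147, np.float64(-1.1), np.float64(0.75), np.float64(-0.18))
  (np.float64(-4.0), 150, np.float64(-0.85), np.float64(0.8), np.float64(-0.03))
  (np.float64(-2.0), 161, np.float64(-0.75), np.float64(0.75), np.float64(-0.0))
  (np.float64(0.0), 200, np.float64(-0.45), np.float64(-0.45), np.float64(-0.45))
idx
  (np.float64(1.0), 168, np.float64(-1.45), np.float64(0.85), np.float64(-0.3))
  (np.float64(2.0), 144, np.float64(-2.25), np.float64(1.15), np.float64(-0.55))
  (np.float64(3.0), 137, np.float64(-2.55), np.float64(1.1), np.float64(-0.73))
  (np.float64(4.0), 138, np.float64(-2.55), np.float64(1.05), np.float64(-0.75))
  (np.float64(5.0), 133, np.float64(-2.3), np.float64(0.95), np.float64(-0.68))
  (np.float64(6.0), 136, np.float64(-2.4), np.float64(0.85), np.float64(-0.78))
  (np.float64(7.0), 135, np.float64(-2.4), np.float64(0.75), np.float64(-0.83))
[568.01345696 162.26548493 158.60539342] -48.3027278271751 [ 7.38819292e-02  2.62734096e-01  1.62365790e+00 -1.70147821e-05
  1.25637756e+00  9.16928507e-01]
```

```bash
python3 -m creep '[[[20,-25,0],0,-0.2],[[35,-50,-20],0,-0.2],[[35,-50,-45],0,-0.2],[[35,-50,-60],0,-0.2],[[35,-50,-60],0,-0.2],[[35,-50,-60],0,-0.2]]'
python3 - <<'E'
from m3 import *
c=cams.capture("wrist");print(-c["R"].T@c["t"])
prof(c,(656,157),-16.3,np.arange(-12,1,2.),np.arange(1,8,1.))
p=proj(c,(656,157,33));print(p);cv2.imwrite("pics/w4.png",c["color"])
x,y=[int(v) for v in p];x=min(max(x,60),500);y=min(max(y,50),370)
cv2.imwrite("pics/c4.png",cv2.resize(c["color"][y-50:y+50,x-60:x+60],None,fx=5,fy=5,interpolation=cv2.INTER_CUBIC))
E
```

```text
clock: 6.45
ee_pos: [602.8, 112.9, 98.7]
tool_rot: [-0.0, 0.934, 0.356, -0.001]
wrist_force: [0.8, 0.2, 0.9]
finger_gap: 51.1
grip_force: 0.0
[654.54618217 158.2335779  241.3398226 ]
ptr
  (np.float64(-12.0), 126, np.float64(-1.55), np.float64(1.45), np.float64(-0.05))
  (np.float64(-10.0), 124, np.float64(-1.75), np.float64(1.35), np.float64(-0.2))
  (np.float64(-8.0), 126, np.float64(-1.85), np.float64(1.4), np.float64(-0.23))
  (np.float64(-6.0), 124, np.float64(-1.6), np.float64(1.35), np.float64(-0.13))
  (np.float64(-4.0), 126, np.float64(-1.0), np.float64(1.45), np.float64(0.22))
  (np.float64(-2.0), 125, np.float64(-1.2), np.float64(1.6), np.float64(0.2))
  (np.float64(0.0), 126, np.float64(-1.8), np.float64(3.15), np.float64(0.67))
idx
  (np.float64(1.0), 125, np.float64(-3.0), np.float64(3.4), np.float64(0.2))
  (np.float64(2.0), 124, np.float64(-4.15), np.float64(3.15), np.float64(-0.5))
  (np.float64(3.0), 123, np.float64(-3.55), np.float64(2.9), np.float64(-0.33))
  (np.float64(4.0), 124, np.float64(-4.95), np.float64(2.85), np.float64(-1.05))
  (np.float64(5.0), 124, np.float64(-5.15), np.float64(2.9), np.float64(-1.13))
  (np.float64(6.0), 124, np.float64(-5.85), np.float64(2.9), np.float64(-1.48))
  (np.float64(7.0), 122, np.float64(-1.9), np.float64(2.2), np.float64(0.15))
[280.16053899 124.94583928]
```

View pics/c4.png

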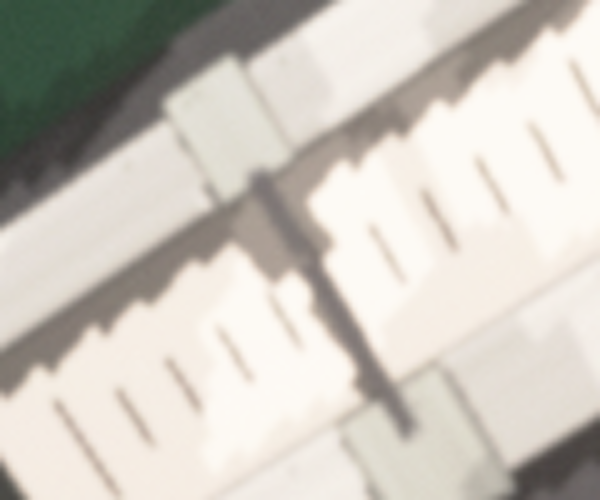

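Seen from overhead, the index needle runs (262,185)→(305,245) and the pointer (315,270)→(400,425), nearly collinear. I'll fix the lines with a dark threshold.

```bash
python3 - <<'E'
from m3 import *
c=cams.capture("wrist")
g=cv2.cvtColor(c["color"],cv2.COLOR_BGR2GRAY).astype(float)
a=np.radians(-16.3);u=np.array([np.cos(a),np.sin(a)]);n=np.array([-u[1],u[0]])
xs=np.arange(-4,4.01,.5);print(xs)
for y in np.arange(-10,11,1.):
    z=34 if y<0 else 32
    p=np.array([proj(c,np.r_[np.array((656,157))+x*u+y*n,z]) for x in xs])
    v=map_coordinates(g,[p[:,1],p[:,0]],order=1);w=np.clip(165-v,0,None)*(abs(xs)<3)
    print(y,v.astype(int),"cen",round((w*xs).sum()/max(w.sum(),1),2))
E
```

```text
[-4.  -3.5 -3.  -2.5 -2.  -1.5 -1.  -0.5  0.   0.5  1.   1.5  2.   2.5
  3.   3.5  4. ]
-10.0 [249 246 240 221 191 159 141 129 124 128 137 169 206 235 245 249 249] cen -0.02
-9.0 [248 245 235 211 179 154 138 128 124 126 139 167 206 235 245 249 249] cen -0.08
-8.0 [247 243 224 198 170 152 137 129 125 125 139 165 206 233 247 249 250] cen -0.11
-7.0 [245 236 216 189 169 153 139 129 125 128 142 172 211 235 246 249 250] cen -0.11
-6.0 [247 241 232 216 198 173 150 132 124 127 136 171 208 235 245 250 250] cen 0.11
-5.0 [249 248 246 242 227 200 161 136 125 126 138 167 206 236 246 249 249] cen 0.2
-4.0 [250 250 249 246 235 208 170 141 126 125 140 167 208 234 247 249 250] cen 0.26
-3.0 [250 249 248 244 232 202 166 137 126 128 142 171 211 235 246 249 250] cen 0.22
-2.0 [246 247 247 238 220 186 155 132 126 128 133 157 188 219 234 242 244] cen 0.23
-1.0 [219 223 223 217 198 175 152 141 137 133 129 132 152 172 190 202 213] cen 0.58
0.0 [173 174 176 173 168 159 151 144 140 134 127 124 135 146 158 168 178] cen 0.85
1.0 [161 162 160 159 158 151 142 134 129 127 125 127 136 148 158 164 178] cen 0.47
2.0 [160 162 161 159 156 146 137 128 125 123 124 129 138 149 158 166 188] cen 0.34
3.0 [160 161 160 159 155 147 136 128 124 124 128 135 144 154 164 177 201] cen 0.24
4.0 [161 161 160 159 155 148 139 130 124 125 129 137 147 157 167 187 213] cen 0.2
5.0 [160 160 160 160 156 148 137 128 124 123 127 136 147 156 167 187 212] cen 0.21
6.0 [160 160 160 159 155 146 136 127 123 124 129 137 148 156 163 172 192] cen 0.16
7.0 [161 160 160 159 155 147 136 127 122 123 127 137 148 157 160 162 166] cen 0.16
8.0 [160 159 159 158 154 147 136 127 121 122 126 135 147 156 160 162 162] cen 0.19
9.0 [154 156 156 157 155 147 135 126 122 122 127 135 146 154 159 159 160] cen 0.18
10.0 [138 141 145 145 145 138 130 124 121 120 125 132 142 149 153 153 154] cen 0.04
```

The pointer centre and index centre are both at about 0.2 mm, so they are aligned. Next, the post.

```bash
python3 -m creep '[[[-20,-28,20],-7,-0.2],[[-45,-65,25],-14,-0.2],[[-65,-95,25],-21,-0.2],[[-78,-114,25],-28,-0.2],[[-78,-114,25],-28,-0.2],[[-78,-114,25],-28,-0.2]]'
python3 - <<'E'
from h import *
s,y,Rt=tool();print(s["ee_pos"],y)
c=cams.capture("wrist");cv2.imwrite("pics/w5.png",c["color"])
print(proj(c,(525.5,-1.5,88)),proj(c,(622.7,22.2,36)))
E
```

```text
clock: 7.15
ee_pos: [526.4, -1.6, 125.6]
tool_rot: [0.0, 0.993, 0.12, 0.001]
wrist_force: [0.5, 0.2, 0.3]
finger_gap: 51.3
grip_force: 0.0
[526.42921879  -1.59819504 125.55224794] -76.24426355398094
[276.07922444 236.28367435] [276.32439064  83.2859261 ]
```

View pics/w5.png

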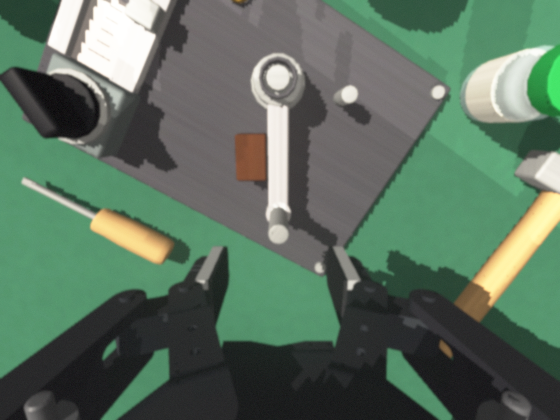

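The post top is at (279,233), within 2 mm of the prediction, and midway between the fingers. Descend and grip.

```bash
python3 -m creep '[[[0.5,-1,-25],0,-0.2],[[0.5,-1,-50],0,-0.2],[[0.5,-1,-70],0,-0.2],[[0.5,-1,-75],0,-0.2],[[0.5,-1,-75],0,0.2],[[0.5,-1,-75],0,0.9],[[0.5,-1,-75],0,0.9],[[0.5,-1,-75],0,0.9],[[0.5,-1,-75],0,0.9]]'
python3 - <<'E'
from h import *
s,y,Rt=tool();p=s["ee_pos"];print(p,y,s["wrist_force"])
C=np.array([622.7,22.2]);r=p[:2]-C;print("radius",np.hypot(*r),"ang",np.degrees(np.arctan2(r[1],r[0])))
for d in list(range(7,64,7))+[63.03,66]:
    t=np.radians(d);R=np.array([[np.cos(t),-np.sin(t)],[np.sin(t),np.cos(t)]]);print(d,(C+R@r-p[:2]).round(1))
E
```

```text
clock: 8.1
ee_pos: [527.3, -2.5, 50.8]
tool_rot: [0.0, 0.993, 0.119, 0.001]
wrist_force: [-0.6, 3.1, 6.7]
finger_gap: 12.5
grip_force: 58.5
[527.34411452  -2.51570209  50.80129814] -76.30964579220014 [-0.57339436  3.13667879  6.72464223]
radius 98.50690750441665 ang -165.469032394692
7 [  3.7 -11.4]
14 [  8.8 -22.3]
21 [ 15.2 -32.5]
28 [ 22.8 -41.9]
35 [ 31.4 -50.2]
42 [ 41.  -57.5]
49 [ 51.4 -63.5]
56 [ 62.5 -68.2]
63 [ 74.1 -71.5]
63.03 [ 74.1 -71.5]
66 [ 79.2 -72.4]
```

```bash
python3 -m creep '[[[3.7,-11.4,0],7,0.9],[[8.8,-22.3,0],14,0.9],[[15.2,-32.5,0],21,0.9],[[22.8,-41.9,0],28,0.9],[[31.4,-50.2,0],35,0.9],[[41,-57.5,0],42,0.9],[[51.4,-63.5,0],49,0.9],[[62.5,-68.2,0],56,0.9],[[62.5,-68.2,0],56,0.9]]'
python3 - <<'E'
from h import *
s,y,Rt=tool();p=s["ee_pos"];print(p,y,s["wrist_force"],s["wrist_torque"],s["finger_gap"])
r=p[:2]-np.array([622.7,22.2]);print("radius",np.hypot(*r),"ang",np.degrees(np.arctan2(r[1],r[0])))
E
```

```text
clock: 9.0
ee_pos: [589.6, -71.5, 50.8]
tool_rot: [0.0, 0.82, 0.572, 0.0]
wrist_force: [-4.7, 2.4, 9.7]
finger_gap: 12.4
grip_force: 59.5
[589.55963704 -71.53086594  50.75016829] -20.19822069852475 [-4.66814375  2.40151932  9.68848441] [ 0.31510578  0.62110834 -0.14437656] 12.396457938964057
radius 99.4170955441008 ang -109.47203431672484
```

```bash
python3 -m creep '[[[5,-1.7,0],3,0.9],[[9,-2.7,0],5,0.9],[[11.5,-3.3,0],7,0.9],[[12.5,-3.5,0],7,0.9],[[12.5,-3.5,0],7,0.9],[[12.5,-3.5,0],7,0.9]]'
python3 - <<'E'
from h import *
s,y,Rt=tool();p=s["ee_pos"];print(p,y,s["wrist_force"],s["wrist_torque"],s["finger_gap"])
r=p[:2]-np.array([622.7,22.2]);print("radius",np.hypot(*r),"ang",np.degrees(np.arctan2(r[1],r[0])))
E
```

```text
clock: 9.6
ee_pos: [600.9, -74.9, 50.8]
tool_rot: [0.0, 0.784, 0.62, -0.001]
wrist_force: [-6.1, 0.0, 9.2]
finger_gap: 12.6
grip_force: 59.4
[600.94789849 -74.94300006  50.78072014] -13.323778795060775 [-6.07180697  0.01607371  9.22879328] [ 0.15159626  0.80996945 -0.09740754] 12.60518823607795
radius 99.5485629313351 ang -102.62138280500453
```

```bash
python3 -m creep '[[[1,-0.2,0],0.5,0.9],[[2,-0.4,0],1,0.9],[[2,-0.4,0],1,0.9],[[2,-0.4,0],1,0.9]]'; python3 -m creep '[[[1,-0.2,0],0.5,0.9],[[2,-0.4,0],1,0.9],[[2,-0.4,0],1,0.9],[[2,-0.4,0],1,0.9]]'
```

```text
clock: 10.0
ee_pos: [601.5, -75.1, 50.7]
tool_rot: [-0.001, 0.779, 0.627, -0.002]
wrist_force: [-10.9, 0.2, 13.4]
finger_gap: 12.4
grip_force: 60.0
clock: 10.4
ee_pos: [601.5, -75.1, 50.6]
tool_rot: [-0.003, 0.773, 0.634, -0.003]
wrist_force: [-19.5, 1.7, 19.4]
finger_gap: 12.5
grip_force: 61.1
```

The tip has stopped at the predicted place and the force is rising, so the arm is against the pin. One last check of the pointer and the arm.

```bash
python3 - <<'E'
from h import *
w=cams.capture("wrist");s=cams.capture("scene")
a=cv2.resize(s["color"][160:310,150:400],(500,300),interpolation=cv2.INTER_CUBIC)
b=cv2.resize(w["color"],(300,225));b=cv2.copyMakeBorder(b,0,75,0,0,cv2.BORDER_CONSTANT)
cv2.imwrite("pics/f.png",np.hstack([a,b]))
print(bot.get_state()["wrist_force"],bot.get_state()["clock"])
E
```

```text
[-19.16097966   1.56543237  19.65398174] 10.5
```

View pics/f.png

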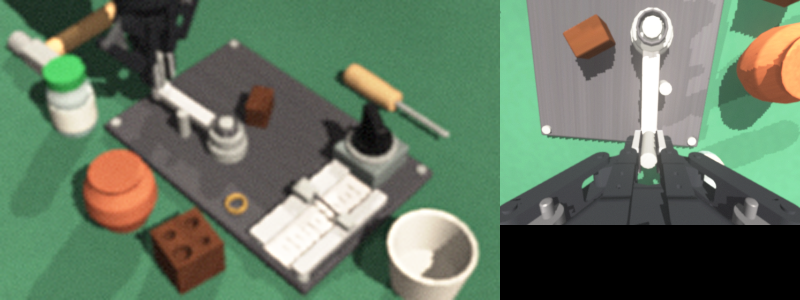

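In the wrist view the arm lies against the pin at (664,88) and the post is gripped. The pointer and index still line up, and nothing else has moved.

```bash
python3 -c "
from cell import bot
print(bot.sign_off())"
```

```text
the job is handed in; nothing more can be done
None
```

The pointer is on the index to within about 0.2 mm, the jaw arm is held against its stop pin with the post still gripped, and the job was handed in at about 10.5 s.

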